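# Press a lens barrel into the inspection V-block

## Robot

A 7-joint arm with a two-finger parallel gripper is mounted at the origin on the work surface. World frame = base frame: x ahead of the robot, y to its left, z up, the work surface at z = 0. Lengths are in mm, angles in degrees, forces in N, time in s.
With the tool pointing down it reaches from about 350 to 900 mm from the base axis. Payload 19.9 kg.
Tool frame: the origin (TCP) lies at the very end of the fingers, on their centre line; the grasp point (between the pads) lies 19 mm behind it (bot.grasp_offset is the distance from the TCP to the grasp point, in mm); z points along the fingers, y is the line along which they close (so a half turn about z gives the same grasp; the last joint's range is limited). The gripper opens to 94 mm and grips with 3 to 60 N. Pads are 16 mm wide; open, the fingers measure 119 mm over their backs; the gripper's body (75 mm by 177 mm) begins 78 mm behind the grasp point.
Start: joints at [-65.976, 23.915, -0.59, 92.452, 0.269, 63.638, -3.037], TCP at [277.902, 559.794, 205.425] pointing down, gripper open.
Joint ranges: [-161.28, 161.28], [-22.2, 115.67], [-73.04, 71.86], [3.21, 147.25], [-68.34, 248.33], [10.77, 114.83], [-161.83, 161.83]. Speed limits (degrees/s): [108.29, 108.29, 136.94, 136.94, 172.46, 172.46, 172.46].

## Interface

Orientations are given as [roll, pitch, yaw] about the fixed x, y, z axes, in that order (R = Rz(yaw) Ry(pitch) Rx(roll)).
In Python, from rig import bot gives the robot as it stands.
- The arm moves only by the shell command python3 -m creep 'ROWS' [FORCE]. ROWS is JSON, a list of rows, each a list of 3 entries, a list of its own where there are three numbers: the shift along the world's x, y, z as a fraction of full scale, then the turn, a rotation vector about the world's x, y, z as a fraction of full scale, then the gripper's target within -1 to 1 (shut at 1, half-way at 0, fully open at -1). A call has exactly 5 rows; each row is the pose to reach, as a shift and turn from the pose commanded when the call began; what a row does not reach only later rows make up. Full scale, the value 1, is 400 mm for a shift and 60 degrees for a turn. A row lasts 1/8 s, in which the tool goes at most 62.5 mm and 10.7 degrees, less where a joint would pass 70% of its speed; a pose out of reach is approached as far as the arm can. A call with a number of a shift or a turn outside -1 to 1 is refused whole. A call with a gripper value outside its range is refused whole. The fingers move at their own pace and stop on an object; FORCE is the grip in N (left out, the last holds). Time passes only in rows, so rows that repeat a pose let the fingers close, or fill a call up. It gives the time, the measured TCP pose, the force, the opening and the grip force at its end, in the units of the state.
- bot.get_state(): the state, without advancing time (a new reading comes with each control period).
- bot.read_camera(name): name is "side" or "top" or "wrist"; returns a dict with "img" (384x512x3 uint8, blue, green, red), "fx", "fy", "cx", "cy" (pixels), "R" (3x3) and "t" (3): a world point X has camera coordinates R X + t. Camera axes: x right, y down, z forward; pixel columns grow to the right and rows downward; lengths in mm; the calibration is good to about 2 mm. A picture is of the moment at which its call begins. There is no depth.
- bot.finish_job(): hands the job in; it is judged then, once.
The state is a dict: "t": time; "joint_pos": joint angles; "qvel": joint speeds; "joint_efforts": joint torques, N m; "tcp_pos": TCP position; "eef_rot": TCP orientation; "wrist_force": force on the tool from outside, world axes, zero at the start; "ft_torque": the same for the moment, N m; "opening": opening from 0.0 (shut) to 1.0 (fully open); "finger_force": force on a finger pad.
Only numpy, scipy, OpenCV 4.12 (cv2) and the standard library are available. Lean on these libraries where they do the work, as an engineer would, in place of code of your own. Each camera call takes 0.05 s, during which the arm holds its last target. There are 200 camera calls.

## Task

Lift the longest of the three lens barrels up over the upturned end of its peg and draw it off the rack, then lower it gently, without dropping or ramming it, into the V-block in front of the small camera, centred lengthways on the block and lying along the groove. Press it down with about 15 newtons so that it bears firmly on both faces of the vee, and finish while still holding and pressing it there: do not let go. Do not set the barrel down anywhere else on the way, and leave the two other barrels hanging and everything else where it is.

Things in the scene. Friction and masses are not known exactly. Their poses are not given: they have to be found in the camera images.
- lens_barrel: The barrel to use: plain open aluminium tube, longest of three alike: 80 mm long, 48 mm outside, bore 30 mm, about 0.24 kg. Origin mid-axis; x along the tube. It hangs level on one of the rack's three pegs (which one varies): the peg runs through the bore, whose top rests on it; its axis is 119 mm above the table, 11 mm below the peg's, parallel to it. Next barrel: 100 mm aside.
- middle_barrel: Another tube, same diameters, 50 mm long, hanging on another peg; same axes. Leave it.
- short_barrel: Another tube, same diameters, 30 mm long, hanging on another peg; same axes. Leave it.
- peg_rack: Fixed rack. Origin: centre of the underside of its base (160 mm in x, 320 mm in y, 14 mm high). Three slim upright posts, 140 mm high, joined by a cross bar, stand along its far (+x) side, near faces at x = 50 mm. Three level pegs at y = -100, 0, +100 mm, 130 mm above the table, run from them along the rack's -x (towards the robot). A hanging barrel's middle is at x = 0.
- peg_tip (a point): Front end of the rack's middle peg, 64 mm in front (-x) of the rack's origin; axes as the rack. All pegs are 8 mm steel rods whose last few mm bend up; the tip's highest point is 143 mm above the table (this point). So a barrel must be raised about 15 mm (10 to 21 mm), then drawn along the rack's -x by at least 110 mm to be free of the peg.
- vee_axis (a point): Where the middle of the barrel's axis is when it is fully seated and centred in the V-block: 74 mm above the table, 34 mm above the bottom of the vee. x runs along the groove, towards the camera; y across it to the left; z up. All is rigid: a barrel held off to one side loads one face more than the other.
- fixture: Fixed inspection fixture that carries the V-block. Origin on the table under point vee_axis; same axes. Base plate 12 mm thick, 90 mm wide, from x = -70 to +210 mm. A small camera with a 56 mm ring light looks along the groove; it begins at x = 100 mm and reaches 102 mm above the table.
- vee_face_left: Left (+y) half of the steel V-block with its sloping face; origin and axes as the fixture. The whole block is 50 mm long (x), 40 mm wide (y), its top edges 60 mm above the table, with a 90 degree vee opening upward. The barrel overhangs the block by 4 mm at each side, so fingers gripping it across its diameter pass outside the block.
- vee_face_right: The right (-y) half of the V-block, mirror image of the left; fixed. Origin and axes as the fixture.
- steel_disc: Loose grey steel disc, 38 mm across, 14 mm high, on a white pad in front of the robot. Origin under its centre. Leave it.
- lens_cap: Loose grey lens cap, 52 mm across, 10 mm high, lying on the table beside the V-block fixture. Origin under its centre. Leave it.
- screwdriver: Loose screwdriver with a yellow handle, 150 mm long, lying on the table in front of the rack. Leave it.
- jar: Loose small glass jar, 48 mm across, 60 mm high, on the far part of the table. Origin under its centre. Leave it.
- power_brick: Loose grey power adapter, 60 x 130 x 32 mm, on the far part of the table behind the rack. Origin under its centre. Leave it.
There are look-alikes about, which are no part of the job. What is shaped like the lens_barrel but blue is not meant.

How it is judged (in metres and radians):
On the way, in this order (a step that is already met when the one before it is completed fails the run):
1. the longest barrel is off its peg, held in the gripper in the air (contact force between the fingers and lens_barrel above 1.5 N and distance of lens_barrel from where it was at the start of the episode above 0.11 m and height (world z) of lens_barrel above 0.09 m and contact force between lens_barrel and peg_rack below 0.1 N), for 0.2 s.
2. the barrel is seated in the vee, centred, and pressed on both faces by the gripper (x of lens_barrel in the frame of vee_axis between -0.012 and 0.012 m and y of lens_barrel in the frame of vee_axis between -0.0025 and 0.0025 m and z of lens_barrel in the frame of vee_axis between -0.0025 and 0.0025 m and angle between the x axis of lens_barrel and the x axis of vee_axis, either way round below 0.06 rad and contact force between lens_barrel and vee_face_left above 3 N and contact force between lens_barrel and vee_face_right above 3 N and contact force between the fingers and lens_barrel above 1.5 N), for 0.3 s.
At the end, for the whole second after the job is handed in: The gripper still holds the longest barrel, at rest in the V-block: middle within 12 mm lengthways, 2.5 mm across and in height, axis within 3.4 degrees of the groove, more than 3 N on each vee face (weight alone gives about 1.7 N). Other barrels and loose things within 25 mm of their starts (all of step 2 and linear speed of lens_barrel below 0.02 m/s and distance of each of short_barrel, middle_barrel, steel_disc, lens_cap, screwdriver, jar, power_brick from where it was at the start of the episode below 0.025 m); the arm keeps its last pose, push and grip.
It fails at once if the barrel, once off its peg, is let go or dropped more than 8 mm above its seat (distance of lens_barrel from where it was at the start of the episode above 0.11 m and z of lens_barrel in the frame of vee_axis above 0.008 m and contact force between the fingers and lens_barrel below 0.05 N).
It fails at once if the barrel is dropped or set down on the bench (its middle comes lower than 55 mm) (height (world z) of lens_barrel below 0.055 m).
It fails at once if the barrel is rammed into the vee (over 60 N on one face) (contact force between lens_barrel and vee_face_left above 60 N or contact force between lens_barrel and vee_face_right above 60 N).
It fails at once if another barrel or a loose thing is moved by more than 25 mm (distance of any of short_barrel, middle_barrel, steel_disc, lens_cap, screwdriver, jar, power_brick from where it was at the start of the episode above 0.025 m).
It also fails if it takes over 45 s, if anything falls off the work surface, if the arm or the gripper's body presses on something with over 40 N, if the wrist force passes 120 N, or if a joint passes its speed limit or range.

## Working session

There is one attempt and no reset: what is moved stays moved. The work goes in short steps, Python scripts to look and compute and a shell command to move; the robot and the scene stay as the last step left them, time stands still between calls to the robot, and variables do not carry over. Pictures are saved under pics/ and viewed, at most 10 in all, crops included, and the job is handed in when it is done.

```bash
ls; mkdir -p pics; python3 - <<'E'
from rig import bot
import cv2,numpy as np,pickle
d={}
for n in("top","side"):
    c=bot.read_camera(n);d[n]=c;cv2.imwrite(f"pics/{n}0.png",c["img"])
    R=np.array(c["R"]);print(n,c["fx"],c["cx"],c["cy"],(-R.T@np.array(c["t"])).round(),R.round(2).tolist())
pickle.dump(d,open("d0.pkl","wb"))
s=bot.get_state();print({k:np.round(v,2).tolist() for k,v in s.items()})
E
```

```text
pics
top 458.0818606287106 253.0483216271878 198.7777986516163 [ 476.  -41. 1317.] [[-0.01, -1.0, -0.02], [-1.0, 0.01, -0.08], [0.08, 0.02, -1.0]]
side 354.86721192738884 260.43542772757837 187.41791868440393 [   2. -607.  869.] [[0.73, -0.69, 0.0], [-0.47, -0.5, -0.73], [0.5, 0.53, -0.68]]
{'t': 0.1, 'joint_pos': [-65.97, 23.94, -0.59, 92.48, 0.27, 63.64, -3.04], 'qvel': [-0.0, 0.04, -0.09, -0.07, -0.03, 0.07, 0.07], 'joint_efforts': [0.0, -85.26, 0.64, -42.67, -0.05, 0.02, 0.0], 'tcp_pos': [277.79, 559.49, 204.9], 'eef_rot': [-179.94, 0.01, 153.6], 'wrist_force': [-1.15, 0.38, -0.73], 'ft_torque': [-0.01, 0.01, 0.02], 'finger_force': 0.0, 'opening': 1.0}
```

View pics/top0.png

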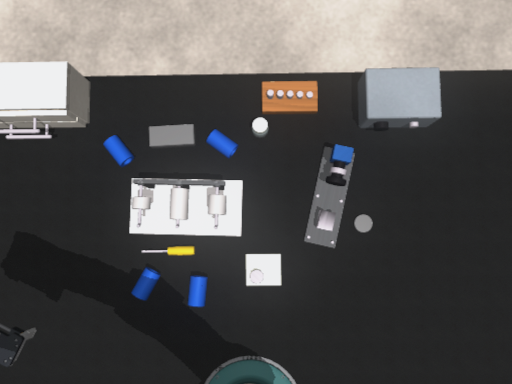

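View pics/side0.png

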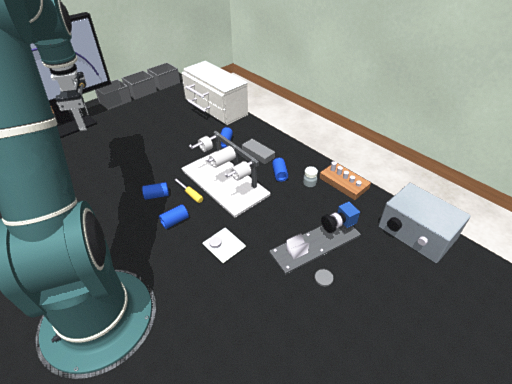

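The top view shows the rack's white base at about (131–243, 179–236). The longest barrel is on the middle peg at (180,203). The V-block is at about (327,219), on a fixture that runs up and to the right towards the camera at (342,155). The disc, the cap (363,223) and the screwdriver (170,251) are all visible. The side view agrees.

```bash
cat > h.py <<'E'
import numpy as np,cv2
from rig import bot
def ray(c,u,v):
    R=np.array(c["R"]);o=-R.T@np.array(c["t"])
    return o,R.T@np.array([(u-c["cx"])/c["fx"],(v-c["cy"])/c["fy"],1])
def on(c,u,v,z):
    o,d=ray(c,u,v);return o+d*(z-o[2])/d[2]
def proj(c,X):
    p=np.array(c["R"])@np.array(X)+np.array(c["t"]);return c["fx"]*p[0]/p[2]+c["cx"],c["fy"]*p[1]/p[2]+c["cy"]
def turn(a,b):
    "rotation vector/60 from rpy a to b"
    from scipy.spatial.transform import Rotation as Q
    A=Q.from_euler("xyz",a,degrees=True);B=Q.from_euler("xyz",b,degrees=True)
    return np.degrees((B*A.inv()).as_rotvec())/60
E
python3 - <<'E'
import pickle;from h import *
c=pickle.load(open("d0.pkl","rb"))["top"];im=c["img"]
hsv=cv2.cvtColor(im,cv2.COLOR_BGR2HSV);g=im.max(2)
def rect(m,box,z,name):
    x0,y0,x1,y1=box;k=np.zeros_like(m);k[y0:y1,x0:x1]=m[y0:y1,x0:x1]
    n,l,s,_=cv2.connectedComponentsWithStats(k);i=1+s[1:,4].argmax()
    cs,_=cv2.findContours((l==i).astype(np.uint8),0,1);
    p=np.array([on(c,u,v,z)[:2] for u,v in cs[0][:,0]],np.float32)
    r=cv2.minAreaRect(p);print(name,r,s[i].tolist());return r
rect((g>120).astype(np.uint8),(120,150,250,245),14,"rack")
rect(((g>45)&(hsv[...,1]<60)).astype(np.uint8),(295,135,357,255),12,"fixture")
for n,(u,v) in dict(longm=(180,203)).items():print(n,on(c,u,v,130))
for a,b in((120,250),):pass
cv2.imwrite("pics/crop1.png",np.hstack([cv2.resize(im[160:260,120:250],None,fx=4,fy=4,interpolation=2)[:400,:520],cv2.resize(im[140:260,300:360],(200,400),interpolation=2)]))
E
```

```text
rack ((564.6506958007812, 180.74478149414062), (321.7878723144531, 160.33038330078125), 88.23465728759766) [129, 178, 114, 59, 5735]
fixture ((574.3953247070312, -210.0004119873047), (124.72361755371094, 322.0513916015625), 76.52703857421875) [295, 146, 61, 109, 2989]
longm [566.61312833 175.62826452 130.        ]
```

View pics/crop1.png

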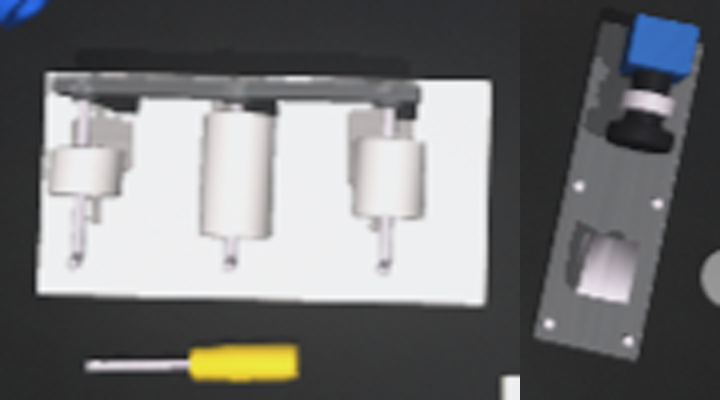

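The crop confirms it: the longest barrel is on the middle peg, its body spanning u≈200–272, v≈110–238 in the crop. The fixture corners are clear too. I'll move to look from above the rack.

```bash
python3 -m creep '[[[0.05,-0.1,0.05],[0,0,0.1],-1],[[0.12,-0.24,0.12],[0,0,0.2],-1],[[0.18,-0.37,0.2],[0,0,0.3],-1],[[0.24,-0.5,0.25],[0,0,0.4],-1],[[0.3,-0.6,0.3],[0,0,0.41],-1]]' && python3 -m creep '[[[0.05,-0.1,0],[0,0,0],-1],[[0.1,-0.2,0],[0,0,0],-1],[[0.15,-0.3,0],[0,0,0],-1],[[0.2,-0.35,0],[0,0,0],-1],[[0.2,-0.35,0],[0,0,0],-1]]'
python3 - <<'E'
import pickle;from h import *
c=bot.read_camera("wrist");cv2.imwrite("pics/w1.png",c["img"]);pickle.dump(c,open("w1.pkl","wb"))
s=bot.get_state();print(s["tcp_pos"],s["eef_rot"],s["joint_pos"],s["t"])
R=np.array(c["R"]);print(-R.T@c["t"],R[2],c["fx"])
E
```

```text
t: 0.72
tcp_pos: [398.4, 317.7, 326.2]
eef_rot: [180.0, 0.0, 178.3]
wrist_force: [0.2, 0.0, -0.1]
opening: 1.001
finger_force: 0.0
t: 1.35
tcp_pos: [478.7, 178.1, 325.1]
eef_rot: [-180.0, -0.0, 178.0]
wrist_force: [-0.3, 0.6, -0.4]
opening: 1.002
finger_force: 0.0
[477.92979531 179.45792528 325.1191184 ] [-1.79977351e+02 -2.86931770e-02  1.78130812e+02] [-34.14477315   6.50488279  11.11241361  99.58411605  -1.29233267
  74.07137326  65.38418026] 1.4
[396.06073085 181.33700815 503.69863864] [ 0.28315771 -0.01086859 -0.95901178] 270.0948066879016
```

View pics/w1.png

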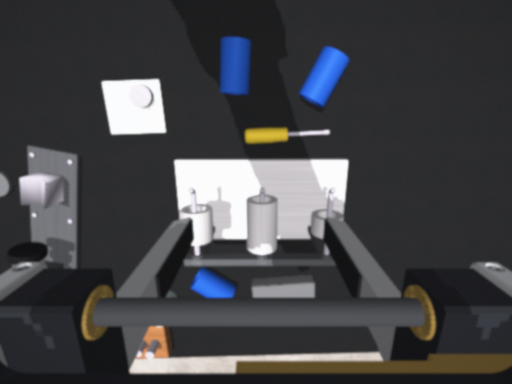

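The wrist view shows the barrel at about (262,225) with its peg tip at (262,189). The fixture is at the left, with the V-block at (40,190). I'll compute the lateral position and the fixture pose.

```bash
python3 - <<'E'
import pickle;from h import *
c=pickle.load(open("w1.pkl","rb"));g=c["img"].max(2).astype(int)
for v in(188,191,205,215,222,230,238,245):print(v,g[v,240:284].tolist())
print("tip",on(c,262.5,189,143),"rackcorners z14",[on(c,u,v,14)[:2].round(1).tolist() for u,v in((175,160),(348,159))])
print("barrel edges z119",[on(c,u,222,119)[:2].round(1).tolist() for u in(246.5,277.5)])
print("fixture left pts",[on(c,u,v,12)[:2].round(1).tolist() for u,v in((27,147),(78,155),(31,156),(71,163),(34,216),(71,222))])
t=pickle.load(open("d0.pkl","rb"))["top"]
P=[on(t,u,v,12)[:2].round(1) for u,v in((304.5,241.4),(335.1,248),(324,143),(354.9,153.5))];print("top fixture",P)
# screws in the top crop
print("top screws",[on(t,300+(a-520)*.3,140+b*.3,12)[:2].round(1).tolist() for a,b in((549,324),(628,341),(579,186),(657,203))])
E
```

```text
188 [253, 253, 253, 253, 253, 253, 253, 253, 253, 253, 253, 253, 253, 253, 253, 253, 253, 253, 252, 244, 215, 177, 164, 169, 182, 196, 203, 204, 205, 205, 205, 204, 205, 204, 204, 204, 204, 204, 204, 204, 204, 205, 204, 204]
191 [253, 253, 253, 253, 253, 253, 253, 253, 253, 253, 253, 253, 253, 253, 253, 253, 253, 252, 247, 222, 178, 165, 166, 162, 167, 184, 198, 202, 203, 203, 203, 203, 203, 203, 203, 203, 203, 202, 202, 202, 202, 203, 203, 203]
205 [253, 253, 253, 253, 252, 246, 216, 162, 147, 153, 161, 168, 175, 180, 183, 185, 187, 189, 190, 187, 185, 185, 188, 189, 189, 190, 190, 190, 190, 188, 185, 182, 179, 174, 168, 160, 158, 172, 191, 199, 201, 201, 200, 201]
215 [253, 253, 253, 253, 253, 248, 223, 169, 148, 154, 163, 171, 178, 185, 190, 193, 195, 199, 202, 200, 198, 198, 200, 202, 201, 200, 197, 196, 194, 192, 187, 183, 179, 172, 165, 157, 157, 174, 196, 205, 205, 206, 206, 206]
222 [253, 253, 253, 253, 253, 250, 232, 181, 151, 155, 164, 172, 180, 185, 190, 194, 197, 200, 202, 201, 198, 199, 201, 201, 201, 199, 196, 195, 192, 190, 186, 181, 177, 171, 163, 155, 157, 175, 196, 
[... 442 characters left out ...]
4, 203, 195, 170, 154, 152, 151]
245 [46, 46, 46, 46, 46, 57, 84, 116, 142, 156, 166, 174, 182, 187, 193, 197, 201, 204, 207, 214, 232, 246, 250, 251, 250, 250, 248, 246, 242, 233, 215, 190, 173, 163, 152, 137, 111, 75, 51, 45, 43, 39, 35, 32]
tip [502.93876758 183.19175411 143.        ] rackcorners z14 [[480.2, 25.2], [489.3, 342.0]]
barrel edges z119 [[562.2, 157.1], [563.8, 204.8]]
fixture left pts [[447.5, -241.3], [465.2, -151.9], [464.1, -238.6], [479.5, -168.2], [581.5, -265.0], [596.6, -195.4]]
top fixture [array([ 463.3, -157.2]), array([ 444.1, -243. ]), array([ 744.9, -218. ]), array([ 713.3, -305.7])]
top screws [[475.0, -169.2], [460.1, -235.8], [592.5, -196.9], [577.2, -263.1]]
```

The barrel is at about (565,181), with yaw −1.8°. The vee is at about (524,−215), with yaw −12.7°. I'll go over the barrel and descend.

```bash
python3 -m creep '[[[0.11,0,0],[0,0,0],-1],[[0.216,0.002,-0.05],[0,0,0],-1],[[0.216,0.002,-0.18],[0,0,0],-1],[[0.216,0.002,-0.3],[0,0,0],-1],[[0.216,0.002,-0.3],[0,0,0],-1]]' && python3 - <<'E'
import pickle;from h import *
c=bot.read_camera("wrist");cv2.imwrite("pics/w2.png",c["img"])
s=bot.get_state();print(s["tcp_pos"],s["eef_rot"])
E
```

```text
t: 2.02
tcp_pos: [562.1, 181.2, 202.7]
eef_rot: [-179.9, -0.3, 178.3]
wrist_force: [0.4, 0.1, 0.4]
opening: 1.0
finger_force: 0.0
[563.5254265  181.41561252 205.43980927] [-1.79964191e+02 -1.04732622e-01  1.78265112e+02]
```

View pics/w2.png

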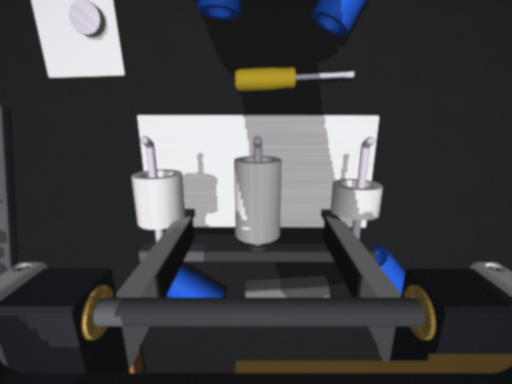

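The barrel at (258,200) is centred between the fingers. I'll descend, then close.

```bash
python3 -m creep '[[[0,0,-0.1],[0,0,0],-1],[[0,0,-0.18],[0,0,0],-1],[[0,0,-0.24],[0,0,0],-1],[[0,0,-0.262],[0,0,0],-1],[[0,0,-0.262],[0,0,0],-1]]' 40 && python3 -m creep '[[[0,0,0],[0,0,0],-0.3],[[0,0,0],[0,0,0],0],[[0,0,0],[0,0,0],0.3],[[0,0,0],[0,0,0],0.5],[[0,0,0],[0,0,0],1]]' 40 && python3 -m creep '[[[0,0,0],[0,0,0],1],[[0,0,0],[0,0,0],1],[[0,0,0],[0,0,0],1],[[0,0,0],[0,0,0],1],[[0,0,0],[0,0,0],1]]' 40
```

```text
t: 2.7
tcp_pos: [565.0, 181.2, 102.0]
eef_rot: [180.0, 0.1, 178.2]
wrist_force: [-0.2, 0.3, 0.5]
opening: 0.998
finger_force: 0.0
t: 3.32
tcp_pos: [564.3, 180.5, 100.6]
eef_rot: [-180.0, -0.0, 178.2]
wrist_force: [0.6, 0.2, 0.0]
opening: 0.504
finger_force: 34.7
t: 3.95
tcp_pos: [564.3, 180.6, 100.6]
eef_rot: [-180.0, 0.0, 178.2]
wrist_force: [0.7, -0.3, 0.8]
opening: 0.5
finger_force: 40.0
```

```bash
python3 -m creep '[[[0,0,0.008],[0,0,0],1],[[0,0,0.018],[0,0,0],1],[[0,0,0.03],[0,0,0],1],[[0,0,0.038],[0,0,0],1],[[0,0,0.038],[0,0,0],1]]' 40 && python3 -m creep '[[[-0.02,0.0006,0],[0,0,0],1],[[-0.05,0.0015,0],[0,0,0],1],[[-0.09,0.0028,0],[0,0,0],1],[[-0.13,0.004,0],[0,0,0],1],[[-0.15,0.0047,0],[0,0,0],1]]' 40; python3 -c "
from h import *
s=bot.get_state();print(s['tcp_pos'],s['wrist_force'],s['ft_torque'])
c=bot.read_camera('wrist');cv2.imwrite('pics/w3.png',c['img'])"
```

```text
t: 4.58
tcp_pos: [564.4, 180.7, 116.1]
eef_rot: [180.0, 0.0, 178.2]
wrist_force: [0.1, 0.1, -1.3]
opening: 0.504
finger_force: 40.0
t: 5.2
tcp_pos: [503.1, 182.7, 116.0]
eef_rot: [180.0, -0.0, 178.2]
wrist_force: [0.5, 0.3, -2.6]
opening: 0.501
finger_force: 40.0
[503.07711708 182.70729699 115.99026667] [ 0.46713263  0.34964972 -2.57763593] [-0.0151072   0.00888655  0.04482765]
```

View pics/w3.png

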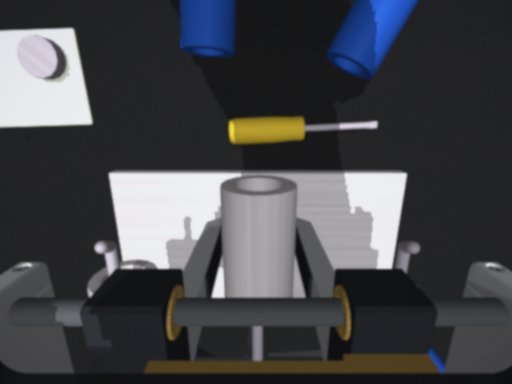

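The barrel is held level, with its near rim at (258,182). The wrist force equals the barrel's weight, so it's off the peg. I'll draw it clear and raise it.

```bash
python3 -c "
from h import *
c=bot.read_camera('wrist');s=bot.get_state()
print(on(c,258,178,s['tcp_pos'][2]+19+24),s['tcp_pos'])"
python3 -m creep '[[[-0.04,0.0012,0],[0,0,0],1],[[-0.1,0.003,0],[0,0,0],1],[[-0.16,0.005,0],[0,0,0],1],[[-0.19,0.006,0],[0,0,0],1],[[-0.19,0.006,0.02],[0,0,0],1]]' 40 && python3 -m creep '[[[0,0,0.06],[0,0,0],1],[[0,-0.05,0.14],[0,0,0],1],[[0,-0.15,0.2],[0,0,-0.03],1],[[0.02,-0.27,0.22],[0,0,-0.08],1],[[0.05,-0.38,0.22],[0,0,-0.12],1]]' 40 && python3 -m creep '[[[0.03,-0.12,0],[0,0,-0.04],1],[[0.06,-0.24,0],[0,0,-0.06],1],[[0.09,-0.36,0],[0,0,-0.06],1],[[0.09,-0.45,0],[0,0,-0.062],1],[[0.09,-0.45,0],[0,0,-0.062],1]]' 40
```

```text
[454.1832948  184.30417862 159.03167289] [503.55087318 182.73085004 116.03167289]
t: 5.92
tcp_pos: [427.8, 184.9, 124.0]
eef_rot: [-180.0, -0.0, 178.2]
wrist_force: [0.5, 0.0, -2.3]
opening: 0.503
finger_force: 40.0
t: 6.55
tcp_pos: [449.5, 31.1, 213.4]
eef_rot: [179.9, 0.1, 170.9]
wrist_force: [1.3, 0.2, -3.6]
opening: 0.505
finger_force: 40.0
t: 7.18
tcp_pos: [484.4, -150.4, 212.4]
eef_rot: [-179.9, 0.0, 167.0]
wrist_force: [0.3, 1.8, -3.3]
opening: 0.503
finger_force: 40.0
```

```bash
python3 -c "
from h import *
import pickle
c=bot.read_camera('wrist');s=bot.get_state();print(s['tcp_pos'],s['eef_rot'])
pickle.dump((c,s),open('w4.pkl','wb'))
cv2.imwrite('pics/w4.png',cv2.resize(c['img'],(800,600)))"
```

```text
[ 484.58981428 -148.48059894  212.22617632] [-1.79964525e+02  2.66793285e-02  1.67139096e+02]
```

View pics/w4.png

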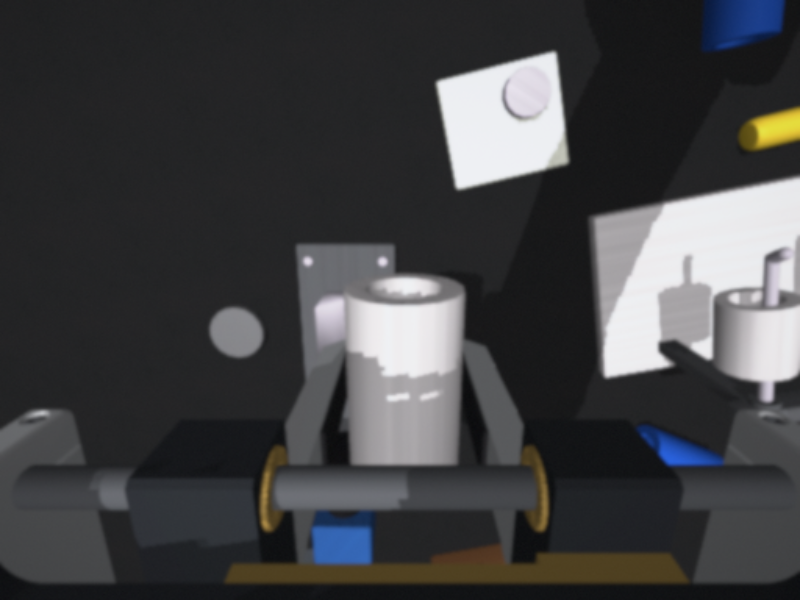

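The held barrel is at (404,370) with its rim ellipse centred near (404,291). The fixture's near edge runs (297,245)–(394,245), with screws at (307,262) and (382,261). The block is at about (328,320), partly hidden.

```bash
python3 - <<'E'
import pickle;from h import *
c,s=pickle.load(open("w4.pkl","rb"));k=1/1.5625;T=s["tcp_pos"]
f=np.array([np.cos(np.radians(-12.8)),np.sin(np.radians(-12.8))]);l=np.array([-f[1],f[0]])
for n,u,v,z in(("rimtop",404,304,T[2]+43),("rimbot",404,277,T[2]-5),("rimmid",404,291,T[2]+19),("rimL",345,291,T[2]+19),("rimR",464,291,T[2]+19)):
    p=on(c,u*k,v*k,z)[:2]-T[:2];print(n,p@f,p@l)
q=[on(c,u*k,v*k,12)[:2] for u,v in((297,245),(394,245),(307,262),(382,261))]
for a in q:print(a.round(1),(a@f).round(1),(a@l).round(1))
V=(q[0]+q[1])/2+70*f;print("vee",V)
# sub-pixel screw centres / edges
g=c["img"].max(2).astype(int)
print(g[163:173,190:204]);print(g[163:173,238:254])
for v in(158,160,162,176,180): print(v,g[v,184:200].tolist(),g[v,244:260].tolist())
E
```

```text
rimtop -39.29330462355729 -1.3150190220960285
rimbot -36.64883964932243 -1.3476702935271145
rimmid -36.98880602885887 -1.3342822395973855
rimL -37.055108804785355 -24.55181910886941
rimR -36.92141309349275 22.26500059173427
[ 445.4 -240.4] 487.6 -135.8
[ 465.1 -154.9] 487.9 -48.0
[ 462.5 -236.1] 503.3 -127.8
[ 477. -169.] 502.6 -59.1
vee [ 523.5177295  -213.15373017]
[[ 90 107 111 113 118 127 133 132 124 117 115 113 113 114]
 [ 88 106 112 120 139 161 173 170 153 130 117 114 114 113]
 [ 85 104 114 131 164 198 212 209 191 158 128 115 114 114]
 [ 82 104 116 140 182 219 227 226 218 186 141 117 113 114]
 [ 81 102 116 141 184 220 230 229 223 195 146 118 114 113]
 [ 79 102 114 133 169 206 223 223 213 182 138 116 113 113]
 [ 77  99 111 122 145 174 194 197 182 152 124 114 114 114]
 [ 76 100 110 114 122 139 153 155 144 126 116 114 114 114]
 [ 76 100 110 111 113 118 124 125 121 115 114 114 114 113]
 [ 76 100 111 111 112 112 114 115 115 113 115 114 114 114]]
[[114 112 112 114 118 125 131 130 123 116 113 113 111 102  80  54]
 [114 112 112 119 134 154 167 165 149 128 116 113 111 102  80  53]
 [114
[... 599 characters left out ...]
 112, 112] [111, 111, 110, 109, 108, 110, 107, 98, 77, 50, 38, 38, 38, 40, 40, 39]
160 [39, 39, 37, 40, 50, 73, 97, 110, 111, 110, 111, 112, 114, 113, 114, 114] [115, 114, 114, 113, 113, 113, 111, 102, 79, 51, 36, 38, 38, 39, 38, 38]
162 [40, 37, 39, 39, 47, 69, 93, 107, 111, 111, 112, 113, 115, 115, 114, 114] [117, 116, 116, 113, 113, 114, 111, 102, 80, 52, 38, 38, 39, 39, 39, 38]
176 [38, 39, 38, 38, 40, 48, 69, 95, 108, 112, 112, 112, 113, 114, 114, 114] [114, 115, 115, 116, 117, 118, 118, 119, 117, 116, 117, 120, 123, 122, 122, 122]
180 [40, 41, 40, 39, 40, 43, 58, 84, 104, 110, 111, 112, 113, 114, 114, 114] [190, 198, 207, 215, 220, 223, 227, 230, 233, 236, 238, 239, 239, 240, 242, 243]
```

```bash
python3 -m creep '[[[0.04,-0.07,0],[0,0,0],1],[[0.092,-0.163,0],[0,0,0],1],[[0.092,-0.163,-0.1],[0,0,0],1],[[0.092,-0.163,-0.2],[0,0,0],1],[[0.092,-0.163,-0.23],[0,0,0],1]]' 40 && python3 -m creep '[[[0,0,0],[0,0,0],1],[[0,0,0],[0,0,0],1],[[0,0,0],[0,0,0],1],[[0,0,0],[0,0,0],1],[[0,0,0],[0,0,0],1]]' 40; python3 -c "
from h import *
import pickle
c=bot.read_camera('wrist');s=bot.get_state();print(s['tcp_pos'],s['eef_rot'],s['wrist_force'],s['ft_torque'])
pickle.dump((c,s),open('w5.pkl','wb'))
cv2.imwrite('pics/w5.png',cv2.resize(c['img'][60:300,130:400],None,fx=2.5,fy=2.5,interpolation=2))"
```

```text
t: 7.85
tcp_pos: [520.6, -211.1, 118.2]
eef_rot: [180.0, -0.2, 167.3]
wrist_force: [0.6, -0.9, -1.7]
opening: 0.504
finger_force: 40.0
t: 8.48
tcp_pos: [521.2, -212.3, 120.1]
eef_rot: [-180.0, 0.0, 167.3]
wrist_force: [0.1, 0.7, -2.0]
opening: 0.501
finger_force: 40.0
[ 521.15901748 -212.30721889  119.98542142] [-1.79999363e+02  1.40890922e-02  1.67278295e+02] [ 0.24411485 -0.25510207 -3.12003959] [-0.0280955   0.00971823 -0.00097976]
```

View pics/w5.png

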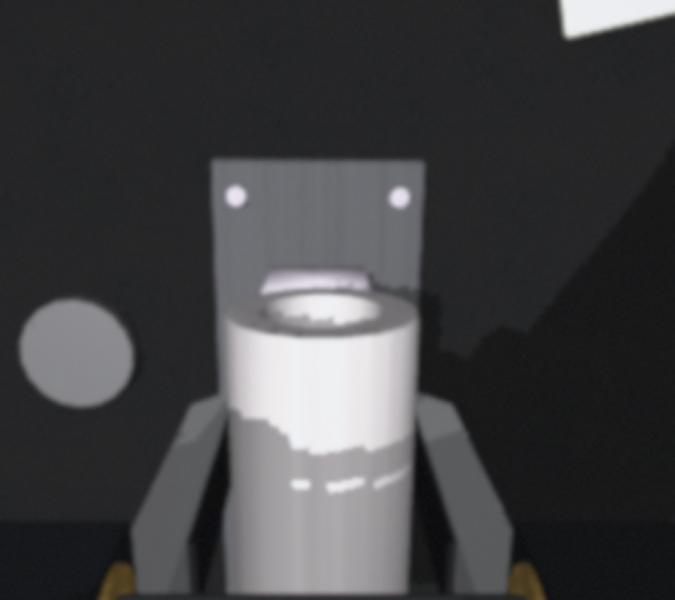

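The held barrel's rim is at crop x 225–418. The base edge is at 211–425, the screws are at (236,196) and (400,197), and the block edge is at 262–368. I'll compute offsets relative to the held barrel.

```bash
python3 - <<'E'
import pickle;from h import *
c,s=pickle.load(open("w5.pkl","rb"));T=s["tcp_pos"];g=c["img"].max(2).astype(float)
a=np.radians(-12.72);f=np.array([np.cos(a),np.sin(a)]);l=np.array([-f[1],f[0]])
def edges(v,u0,u1,side):  # strongest gradient, subpixel
    r=cv2.GaussianBlur(g,(5,5),0)[v,u0:u1];d=np.abs(np.gradient(r));i=d[2:-2].argmax()+2
    w=d[i-2:i+3];return u0+i+(w*np.arange(-2,3)).sum()/w.sum()
def P(u,v,z):
    p=on(c,u,v,z)[:2]-T[:2];return (p@f).round(2),(p@l).round(2)
for v in(128,132,136,140,150,160):
    L=edges(v,205,224,0);R=edges(v,290,310,0);p=P(L,v,12);q=P(R,v,12);print("base",v,L.round(1),R.round(1),p,q,"mid",(p[1]+q[1])/2)
for v in(180,185,190):
    L=edges(v,212,235,0);R=edges(v,288,306,0);print("barrel",v,L.round(1),R.round(1),P(L,v,T[2]+19),P(R,v,T[2]+19),(P(L,v,T[2]+19)[1]+P(R,v,T[2]+19)[1])/2)
for n,u0,v0 in(("sL",224,138),("sR",290,138)):
    w=np.clip(g[v0-6:v0+7,u0-6:u0+7]-135,0,None);yy,xx=np.mgrid[-6:7,-6:7]
    u=u0+(w*xx).sum()/w.sum();v=v0+(w*yy).sum()/w.sum();print(n,u,v,P(u,v,12))
v=np.abs(np.gradient(cv2.GaussianBlur(g,(5,5),0)[:,260]))[115:130].argmax()+115;print("edge row",v,P(260,v,12))
for v in(168,170,173,175):print(v,g[v,228:284].astype(int).tolist())
E
```

```text
base 128 214.0 299.2 (np.float64(-63.78), np.float64(-45.69)) (np.float64(-63.77), np.float64(42.63)) mid -1.5299999999999976
base 132 214.1 299.1 (np.float64(-59.7), np.float64(-45.86)) (np.float64(-59.69), np.float64(42.76)) mid -1.5500000000000007
base 136 220.2 292.9 (np.float64(-55.59), np.float64(-39.65)) (np.float64(-55.59), np.float64(36.42)) mid -1.6149999999999984
base 140 220.2 293.0 (np.float64(-51.45), np.float64(-39.8)) (np.float64(-51.45), np.float64(36.69)) mid -1.5549999999999997
base 150 214.9 298.1 (np.float64(-40.94), np.float64(-45.86)) (np.float64(-40.94), np.float64(42.52)) mid -1.6699999999999982
base 160 215.1 298.0 (np.float64(-30.21), np.float64(-46.14)) (np.float64(-30.21), np.float64(42.77)) mid -1.6849999999999987
barrel 180 216.0 296.8 (np.float64(-41.18), np.float64(-25.59)) (np.float64(-41.18), np.float64(23.77)) -0.9100000000000001
barrel 185 216.1 297.0 (np.float64(-38.01), np.float64(-25.65)) (np.float64(-38.01), np.float64(23.98)) -0.8349999999999991
barrel 190 216.2 297.0 (np.float64(-34.8), np.float64(-25.74)) (np.float64(-34.8), np.float64(24.1
[... 664 characters left out ...]
, 197, 197, 197, 196, 195, 192, 190, 187, 185, 182, 178, 175, 171, 167, 163, 159, 156, 152, 147, 140, 124, 100, 89, 96, 108, 111, 111, 113]
173 [116, 117, 118, 117, 118, 119, 128, 150, 178, 198, 205, 209, 211, 214, 217, 219, 220, 222, 223, 225, 227, 228, 229, 230, 230, 231, 230, 228, 228, 229, 229, 228, 226, 226, 225, 223, 215, 209, 208, 207, 203, 195, 187, 191, 197, 198, 193, 183, 165, 132, 98, 86, 88, 94, 100, 105]
175 [117, 118, 118, 117, 118, 128, 153, 187, 209, 216, 218, 219, 219, 219, 216, 210, 203, 202, 200, 197, 193, 190, 189, 188, 186, 185, 180, 174, 171, 172, 173, 173, 172, 172, 175, 171, 160, 152, 150, 149, 148, 147, 153, 164, 174, 175, 172, 164, 150, 130, 104, 85, 79, 78, 78, 80]
```

```bash
python3 -m creep '[[[0,-0.0017,-0.04],[0,0,0],1],[[0,-0.0017,-0.08],[0,0,0],1],[[0,-0.0017,-0.12],[0,0,0],1],[[0,-0.0017,-0.145],[0,0,0],1],[[0,-0.0017,-0.15],[0,0,0],1]]' 40 && python3 -m creep '[[[0,0,0],[0,0,0],1],[[0,0,0],[0,0,0],1],[[0,0,0],[0,0,0],1],[[0,0,0],[0,0,0],1],[[0,0,0],[0,0,0],1]]' 40;  python3 -c "
from h import *
s=bot.get_state();print(s['tcp_pos'],s['wrist_force'],s['ft_torque'],s['eef_rot'])"
```

```text
t: 9.15
tcp_pos: [520.7, -213.0, 59.0]
eef_rot: [-180.0, -0.1, 167.3]
wrist_force: [0.6, 0.1, -3.1]
opening: 0.503
finger_force: 40.0
t: 9.78
tcp_pos: [521.2, -213.0, 59.9]
eef_rot: [-180.0, 0.0, 167.3]
wrist_force: [0.9, -0.9, -2.8]
opening: 0.502
finger_force: 40.0
[ 521.17323695 -213.00085854   59.92966997] [ 0.85391578 -0.85256207 -2.79884127] [ 0.04083689  0.00546547 -0.0223655 ] [-1.79995274e+02  1.33482392e-02  1.67281908e+02]
```

Not in contact yet, so I'll step down gently.

```bash
python3 -m creep '[[[0,0,-0.002],[0,0,0],1],[[0,0,-0.004],[0,0,0],1],[[0,0,-0.006],[0,0,0],1],[[0,0,-0.0075],[0,0,0],1],[[0,0,-0.0075],[0,0,0],1]]' 40 && python3 -m creep '[[[0,0,-0.001],[0,0,0],1],[[0,0,-0.002],[0,0,0],1],[[0,0,-0.0025],[0,0,0],1],[[0,0,-0.0025],[0,0,0],1],[[0,0,-0.0025],[0,0,0],1]]' 40;  python3 -c "
from h import *
s=bot.get_state();print(s['tcp_pos'],s['wrist_force'],s['ft_torque'],s['eef_rot'])"
```

```text
t: 10.4
tcp_pos: [521.1, -213.2, 56.9]
eef_rot: [-180.0, 0.0, 167.3]
wrist_force: [-0.1, -1.1, -1.1]
opening: 0.504
finger_force: 40.0
t: 11.02
tcp_pos: [521.3, -213.6, 56.3]
eef_rot: [-180.0, 0.1, 167.3]
wrist_force: [-2.7, -2.8, 7.6]
opening: 0.503
finger_force: 40.0
[ 521.27763051 -213.63603033   56.3299969 ] [-2.68765851 -2.80741963  7.56667777] [-0.54179414  0.63568007 -0.01931371] [-1.79970135e+02  5.22949895e-02  1.67251184e+02]
```

Contact, with the left face loaded more. I'll shift about 0.6 mm right and press a little more.

```bash
python3 -m creep '[[[0,-0.0008,0],[0,0,0],1],[[0,-0.0015,0],[0,0,0],1],[[0,-0.0015,-0.0005],[0,0,0],1],[[0,-0.0015,-0.001],[0,0,0],1],[[0,-0.0015,-0.001],[0,0,0],1]]' 40;  python3 -c "
from h import *
s=bot.get_state();print(s['tcp_pos'],s['wrist_force'],s['ft_torque'],s['eef_rot'])"
```

```text
t: 11.65
tcp_pos: [521.3, -214.1, 55.9]
eef_rot: [-180.0, 0.0, 167.3]
wrist_force: [-2.0, -2.5, 9.3]
opening: 0.51
finger_force: 40.0
[ 521.33484498 -214.11780983   55.86125771] [-2.04043173 -2.51379149  9.33084157] [-0.56903459  0.53183618 -0.04355765] [-1.79973821e+02  4.92859003e-02  1.67260831e+02]
```

It's still sliding down the left face at 45°, so I'll continue right.

```bash
python3 -m creep '[[[0,-0.0008,0],[0,0,0],1],[[0,-0.0015,-0.0005],[0,0,0],1],[[0,-0.002,-0.001],[0,0,0],1],[[0,-0.002,-0.0012],[0,0,0],1],[[0,-0.002,-0.0012],[0,0,0],1]]' 40;  python3 -c "
from h import *
s=bot.get_state();print(s['tcp_pos'],s['wrist_force'],s['ft_torque'],s['eef_rot'])"
```

```text
t: 12.28
tcp_pos: [521.4, -214.4, 55.6]
eef_rot: [180.0, 0.0, 167.3]
wrist_force: [-3.3, 0.0, 14.4]
opening: 0.506
finger_force: 40.0
[ 521.42689409 -214.40947302   55.58236076] [-3.33683721  0.03174354 14.36744835] [ 0.30533359  0.91314455 -0.04541741] [1.79981956e+02 4.25214748e-02 1.67269028e+02]
```

```bash
python3 -m creep '[[[0,0,0],[0,0,0],1],[[0,0,0],[0,0,0],1],[[0,0,0],[0,0,0],1],[[0,0,0],[0,0,0],1],[[0,0,0],[0,0,0],1]]' 40;  python3 -c "
from h import *
s=bot.get_state();print(s['tcp_pos'],s['wrist_force'],s['ft_torque'],s['eef_rot'])
c=bot.read_camera('wrist');cv2.imwrite('pics/w6.png',c['img'])"
```

```text
t: 12.9
tcp_pos: [521.4, -214.4, 55.6]
eef_rot: [180.0, 0.0, 167.3]
wrist_force: [-4.2, 0.4, 14.7]
opening: 0.503
finger_force: 40.0
[ 521.39773017 -214.41912472   55.56768724] [-4.19210997  0.35129787 14.67940634] [ 0.26034108  0.91165913 -0.11477104] [1.79984001e+02 3.98314592e-02 1.67270450e+02]
```

View pics/w6.png

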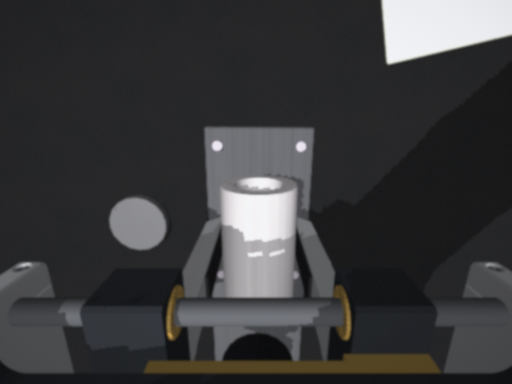

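The barrel at (259,230) is centred on the base (edges 206–313, screws 217 and 301). It bears on both faces with about 15 N of press, so I'm handing in.

```bash
python3 -c "
from rig import bot
print(bot.finish_job())"
```

```text
the job is handed in; nothing more can be done
None
```

I drew the longest barrel off the middle peg and lowered it into the V-block, then handed in still gripping it at 40 N and pressing with about 15 N; it looked centred on the block and loaded on both faces, but the hand-in gave no verdict.

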